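# Pack bearing cartridges into the free cells of a covered parts crate

## Robot

A 6-joint arm with a two-finger parallel gripper is mounted at the origin on a cart in front of the work surface, level with it; the furniture and walls round the work are solid. World frame = base frame: x ahead of the robot, y to its left, z up, the work surface at z = 0. Lengths are in m, angles in degrees, forces in N, time in s.
With the tool pointing down it reaches from about 0.35 to 0.875 m from the base axis. Payload 4.2 kg.
Tool frame: the origin (TCP) lies on the centre line of the jaws, within the pads' length; the fingertips stand 11 mm ahead of it and the grasp point (between the pads) lies 8 mm behind it; z points along the fingers, y is the line along which they close (so a half turn about z gives the same grasp; the last joint's range is limited). The gripper opens to 87 mm and grips with 3 to 60 N. Pads are 19 mm wide; open, the fingers measure 117 mm over their backs; the gripper's body (75 mm by 190 mm) begins 51 mm behind the grasp point.
Start: joints at [-50.615, 22.042, 0.453, 0, -68.411, -14.817], TCP at [0.26, -0.568, 0.234] pointing down, gripper open.
Joint ranges: [-179.83, 179.83], [-69.29, 118.12], [-61.27, 80.66], [-181.25, 117.63], [-171.15, -9.14], [-177.46, 177.46]. Speed limits (degrees/s): [159.86, 159.86, 180, 180, 180, 180].

## Interface

Orientations are given as a 3x3 rotation matrix whose columns are the frame's x, y, z axes.
In Python, from station import r gives the robot as it stands.
- The arm moves only by the tool servo_tool, never from a script. Its argument "commands" is a list that holds one entry, the list of rows, each a list of 7 numbers: the closure, from 0 (fully open) to 1 (shut), then the shift along the tool's x, y, z in mm, then the turn, a rotation vector about the tool's x, y, z in rad. In form: [[[claw, x, y, z, ax, ay, az], ...]]. A call has exactly 5 rows; each row is the pose to reach, as a shift and turn from the pose commanded when the call began, along the tool's axes at that moment; what a row does not reach only later rows make up. A row lasts 1/10 s, in which the tool goes at most 50 mm and 8.59 degrees, less where a joint would pass 70% of its speed; a pose out of reach is approached as far as the arm can. A call with a gripper value outside its range is refused whole. The fingers move at their own pace and stop on an object; the grip force is fixed at half the most. Time passes only in rows, so rows that repeat a pose let the fingers close, or fill a call up. It gives the time, the measured TCP pose, the force, the opening and the grip force at its end, in the units of the state.
- r.sense(): the state, without advancing time (a new reading comes with each control period).
- r.capture(name): name is "scene" or "top"; returns a dict with "pixels" (480x640x3 uint8, red, green, blue), "camera_matrix" (3x3 intrinsics, pixels), "dist" ([k1, k2, p1, p2, k3] as OpenCV has them; the pictures are not rectified), "R" (3x3) and "t" (3): a world point X has camera coordinates R X + t. Camera axes: x right, y down, z forward; pixel columns grow to the right and rows downward; lengths in m; the calibration is good to about 2 mm. A picture is of the moment at which its call begins. There is no depth.
- r.finish_job(): hands the job in; it is judged then, once.
The state is a dict: "time_s": time; "joints": joint angles; "joint_velocities": joint speeds; "effort": joint torques, N m; "tcp_pos": TCP position; "ee_rot": TCP orientation; "wrist_force": force on the tool from outside, world axes, zero at the start; "moment": the same for the moment, N m; "gripper_width": opening from 0.0 (shut) to 1.0 (fully open); "gripper_force": force on a finger pad.
Only numpy, scipy, OpenCV 4.12 (cv2) and the standard library are available. Lean on these libraries where they do the work, as an engineer would, in place of code of your own. Each camera call takes 0.05 s, during which the arm holds its last target. There are 200 camera calls.

## Task

Pack the bearing cartridges that stand about the bench into the parts crate, one to a cell. Some cells are already taken under their dust plates, which all look alike: press on a plate to feel whether its cell is empty (it sinks to the bottom) or full (it stops almost at once), and stand each cartridge upright on a plate that has sunk fully. Then fold both hoods over and press each down until its catch snaps and holds it shut; do not knock the hex key or the brass fitting about.

Things in the scene. Friction and masses are not known exactly. Their poses are not given: they have to be found in the camera images.
- crate: grey plastic parts crate fixed on the worktop at the robot's left, 140 (its x) x 218 (its y) mm; origin: centre of its underside, z up; rim 50 mm up. 2 rows (near -x, far +x) of 3 cells, each 61 x 66 mm inside, centres 71 mm apart in x, 70 mm in y; 8 mm spine between the rows along y, with two 14 mm wide catch posts 35 mm either side of its middle, 65 mm high
- cell_0 (a point): centre of a cell, level with the crate's rim (50 mm above the worktop); cells 0, 1, 2 are the near row and 3, 4, 5 the far row, each counted from the crate's +y end to its -y end
- cell_1 (a point): centre of cell 1 at rim height, see cell_0
- cell_2 (a point): centre of cell 2 at rim height, see cell_0
- cell_3 (a point): centre of cell 3 at rim height, see cell_0
- cell_4 (a point): centre of cell 4 at rim height, see cell_0
- cell_5 (a point): centre of cell 5 at rim height, see cell_0
- plate_0 (a joint): how far the aluminium dust plate (57 x 61 mm) over cell 0 is pushed down, m. All start at 0, tops 6 mm below the rim, and look alike; a plate gives way at 4 to 5 N and stays where pushed. Over an empty cell it goes down 0.030 to the bottom (top then 14 mm above the worktop); over a full cell only 2 to 6 mm, then it rests on the part below
- plate_1 (a joint): the same for the plate of cell 1
- plate_2 (a joint): the same for the plate of cell 2
- plate_3 (a joint): the same for the plate of cell 3
- plate_4 (a joint): the same for the plate of cell 4
- plate_5 (a joint): the same for the plate of cell 5
- hood_near (a joint): angle of the grey sheet hood over the near row (63 mm hinge to free edge, 216 long in y, 44 high), rad: 0 shut, about 2 open. Hinge along the crate's -x rim (70 mm from its centre, 50 mm up); opens up and outward, stays at any angle (up to 7 N at the free edge). From 0.15 rad a spring catch resists (10 to 16 N at the edge), below 0.06 rad it snaps shut and holds
- hood_near_edge (a point): middle of the top front edge of the near hood (63 mm from the hinge and 44 mm above it when shut, so 94 mm above the worktop and 7 mm from the crate's middle line); the hood's flat top runs from here back to above the hinge
- hood_far (a joint): angle of the grey sheet hood over the far row (63 mm hinge to free edge, 216 long in y, 44 high), rad: 0 shut, about 2 open. Hinge along the crate's +x rim (70 mm from its centre, 50 mm up); opens up and outward, stays at any angle (up to 7 N at the free edge). From 0.15 rad a spring catch resists (10 to 16 N at the edge), below 0.06 rad it snaps shut and holds
- hood_far_edge (a point): middle of the top front edge of the far hood (63 mm from the hinge and 44 mm above it when shut, so 94 mm above the worktop and 7 mm from the crate's middle line); the hood's flat top runs from here back to above the hinge
- cartridge_0: steel bearing cartridge, 0.25 kg, stands upright, 72 mm tall: foot 50 mm across and 12 mm high, body 44 mm across up to 34 mm, neck 26 mm across from 34 to 66 mm, collar 33 mm across on top; origin: centre of its underside, z along its axis. May be absent
- cartridge_1: another cartridge, the same; may be absent. All stand in front or to the right of the fixed test rig (turbocharger, red clamps, stand, grey hose), which fills x > 0.48 m between y = -0.28 and y = 0.16 up to z = 0.32 m: carry them round the front of it
- cartridge_2: another cartridge, the same; may be absent. All stand in front or to the right of the fixed test rig (turbocharger, red clamps, stand, grey hose), which fills x > 0.48 m between y = -0.28 and y = 0.16 up to z = 0.32 m: carry them round the front of it
- loose_hex_key: small L-shaped hex key, 27 x 88 x 5 mm, lying flat; bystander; origin at the centre of its underside
- loose_fitting: brass hose fitting, 19 x 40 x 17 mm, lying; bystander; origin at the centre of its underside
There are look-alikes about, which are no part of the job. Leave any blue or turquoise look-alike of the cartridge_2 alone.

How it is judged (in metres and radians):
On the way, in this order (a step that is already met when the one before it is completed fails the run):
1. every cartridge present stands upright on a sunken plate in a cell of the crate (z of cartridge_0 in the frame of crate between 0.005 and 0.02 m and angle between each of cartridge_0, cartridge_1, cartridge_2's own z axis and vertical below 0.15 rad and x of cartridge_0 in the frame of crate between -0.066 and 0.066 m and y of cartridge_0 in the frame of crate between -0.105 and 0.105 m and z of cartridge_1 in the frame of crate between 0.005 and 0.02 m and x of cartridge_1 in the frame of crate between -0.066 and 0.066 m and y of cartridge_1 in the frame of crate between -0.105 and 0.105 m and z of cartridge_2 in the frame of crate between 0.005 and 0.02 m and x of cartridge_2 in the frame of crate between -0.066 and 0.066 m and y of cartridge_2 in the frame of crate between -0.105 and 0.105 m), for 0.2 s.
2. both hoods are snapped shut (value of joint each of hood_near, hood_far below 0.035 rad), for 0.2 s.
At the end, for the whole second after the job is handed in: every cartridge present stands in a cell, upright within 0.15 rad, its underside less than 20 mm above the crate's underside, at rest; both hoods snapped shut (less than 0.035 rad) (all of step 1 and all of step 2 and linear speed of each of cartridge_0, cartridge_1, cartridge_2 below 0.03 m/s); the robot touches nothing.
It fails at once if the hex key was knocked more than 6 cm aside (distance of loose_hex_key from where it was at the start of the episode above 0.06 m).
It fails at once if the brass fitting was knocked more than 6 cm aside (distance of loose_fitting from where it was at the start of the episode above 0.06 m).
Of packed_0, packed_1, packed_2 only 2 to 3 are there at a start; the rules pass over those that are not, and their reading is None.
Of cartridge_0, cartridge_1, cartridge_2 only 2 to 3 are there at a start; the rules pass over those that are not, and their reading is None.
At some moment in a run one of cartridge_0, cartridge_1, cartridge_2 may be knocked a few centimetres aside while the robot is not near it.
Once in a run the grip may slacken for a moment while it holds something.
It also fails if it takes over 210 s, if anything falls off the work surface, if the arm or the gripper's body presses on something with over 40 N, if the wrist force passes 120 N, or if a joint passes its speed limit or range.

## Working session

There is one attempt and no reset: what is moved stays moved. The work goes in short steps, Python scripts to look and compute and a tool call to move; the robot and the scene stay as the last step left them, time stands still between calls to the robot, and variables do not carry over. Pictures are saved under pics/ and viewed, at most 14 in all, crops included, and the job is handed in when it is done.

Besides the shell and the picture viewer there is one more tool, called as a command line: name --argument value ..., lists and objects as JSON in quotes. servo_tool: Moves the arm, as the interface text tells. Its arguments: {"type":"object","properties":{"commands":{"type":"array","items":{"type":"array","items":{"type":"array","items":{"type":"number"}}}}},"required":["commands"]}

```bash
mkdir -p pics; ls; cat > h.py <<'E'
import numpy as np, cv2
from station import r
def snap(n,f=None):
    c=r.capture(n)
    if f: cv2.imwrite('pics/'+f,c['pixels'][:,:,::-1])
    return {k:np.array(v) for k,v in c.items()}
def ray(c,u,v,z):
    p=cv2.undistortPoints(np.array([[[u,v]]],float),c['camera_matrix'].astype(float),c['dist'].astype(float))[0,0]
    d=c['R'].T@np.array([p[0],p[1],1]); o=-c['R'].T@c['t']
    return o+d*(z-o[2])/d[2]
def proj(c,X):
    return cv2.projectPoints(np.array(X,float).reshape(-1,3),cv2.Rodrigues(c['R'])[0],c['t'],c['camera_matrix'].astype(float),c['dist'].astype(float))[0][:,0]
E
python3 - <<'E'
from h import *
for n in('scene','top'):
    c=snap(n,n+'0.png'); print(n,-c['R'].T@c['t'],c['R'][2])
s=r.sense(); print(s)
E
```

```text
pics
scene [-0.19807168  0.71134846  0.52627984] [ 0.61445503 -0.67674194 -0.40554329]
top [ 0.40658161 -0.02776122  1.21815109] [ 0.0664823   0.00158421 -0.99778635]
{'time_s': 0.1, 'joints': array([-5.06153125e+01,  2.20862500e+01,  3.88809523e-01, -2.54949089e-02,
       -6.84119936e+01, -1.48164290e+01]), 'joint_velocities': array([ 0.10120413, -0.12471323,  0.14387469,  0.00855392, -0.0054628 ,
        0.01183407]), 'effort': array([-7.03397200e-04, -3.91688490e+01,  1.87935179e+01,  4.23192322e+00,
        1.34807764e-02, -8.59063971e-05]), 'tcp_pos': array([ 0.25966443, -0.56794261,  0.23257783]), 'ee_rot': array([[-9.09534769e-01, -4.15626886e-01, -8.92114793e-04],
       [-4.15627834e-01,  9.09533111e-01,  1.73874496e-03],
       [ 8.87387894e-05,  1.95223674e-03, -9.99998090e-01]]), 'wrist_force': array([0.21736796, 1.09100165, 0.47291267]), 'moment': array([-0.08794065, -0.01329512, -0.02797047]), 'gripper_force': 0.0, 'gripper_width': 0.9978954305437099}
```

View pics/scene0.png

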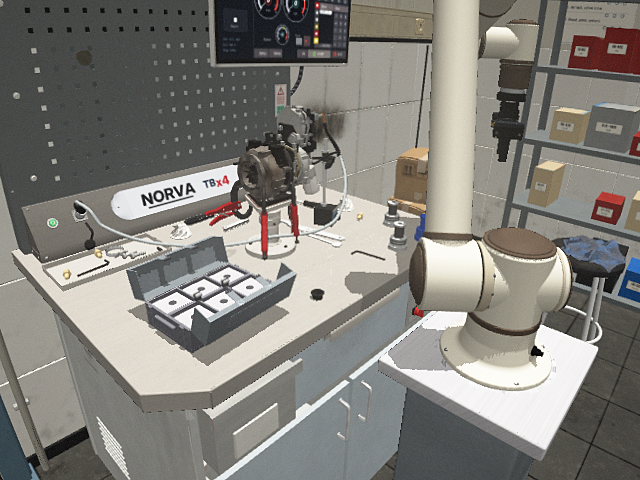

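View pics/top0.png

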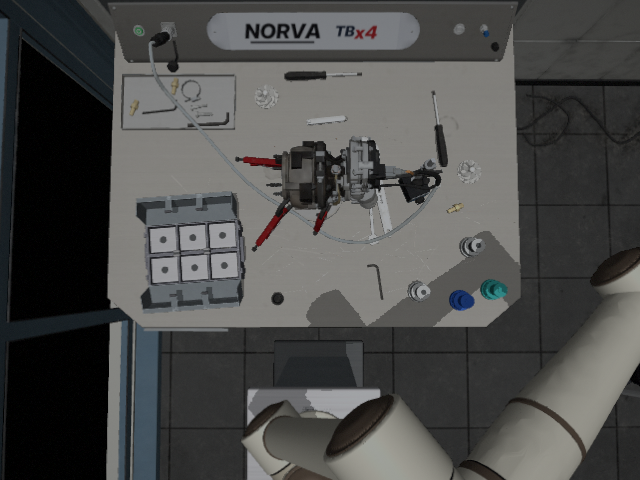

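The top view shows two steel cartridges, at (472,246) and (420,291). Things that could be mistaken for them: blue (461,300), turquoise (494,289), impellers (265,96) and (469,171), and the black cap (278,298). The hex key is at (376,280) and the fitting at (456,208). The crate's white plates lie around (195,252).

```bash
python3 - <<'E'
from h import *
c=snap('top'); im=c['pixels'][:,:,::-1].copy()
# plates
g=im.min(2); m=np.zeros_like(g); m[215:290,140:246]=(g[215:290,140:246]>170)
n,l,st,ce=cv2.connectedComponentsWithStats(m)
for i in range(1,n):
    if st[i,4]>200:
        print('plate',st[i],ce[i].round(1),ray(c,st[i,0]+st[i,2]/2-.5,st[i,1]+st[i,3]/2-.5,0.044).round(4))
for u,v in((472,246),(420,291),(461,300),(494,289)): print('cart',ray(c,u,v,.072).round(3))
for u,v in((376,280),(368,264),(383,298),(456,208)): print('by',ray(c,u,v,.005).round(3))
a=cv2.resize(im[190:320,350:520],None,fx=4.5,fy=4.5,interpolation=cv2.INTER_CUBIC)
cv2.imwrite('pics/a.png',a)
b=cv2.resize(im[185:320,130:255],None,fx=4.4,fy=4.4,interpolation=cv2.INTER_CUBIC)
cv2.imwrite('pics/b.png',b)
E
```

```text
cart [ 0.486 -0.364  0.072]
cart [ 0.383 -0.243  0.072]
cart [ 0.362 -0.336  0.072]
cart [ 0.387 -0.412  0.072]
by [ 0.408 -0.15   0.005]
by [ 0.447 -0.131  0.005]
by [ 0.365 -0.166  0.005]
by [ 0.583 -0.347  0.005]
```

View pics/a.png

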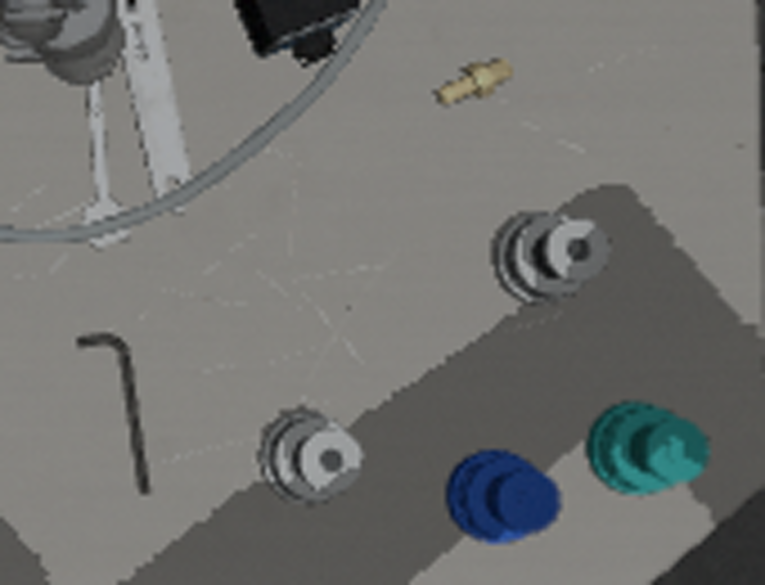

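View pics/b.png

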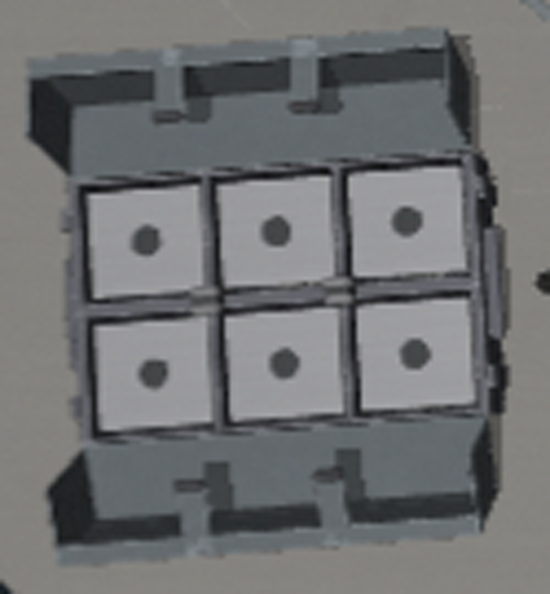

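The close crop shows plain steel at both chosen cartridges, with collar centres at about (478,246) and (424,292). The blue and turquoise ones are separate. The crate's plate dots are clear.

```bash
cat >> h.py <<'E'
def dots():
    P=[]
    return P
E
python3 - <<'E'
from h import *
c=snap('top')
D={3:(146,240),4:(277,231),5:(407,221),0:(153,373),1:(285,364),2:(414,353)}
W={k:ray(c,130+u/4.4-.4,185+v/4.4-.4,.044)[:2] for k,(u,v) in D.items()}
for k in range(6): print(k,W[k].round(4))
loc=np.array([[-.0355,.07],[-.0355,0],[-.0355,-.07],[.0355,.07],[.0355,0],[.0355,-.07]])
w=np.array([W[k] for k in range(6)]); o=w.mean(0)
A=w-o; th=np.arctan2((loc[:,0]*A[:,1]-loc[:,1]*A[:,0]).sum(),(loc*A).sum())
R=np.array([[np.cos(th),-np.sin(th)],[np.sin(th),np.cos(th)]])
print('crate',o,np.degrees(th),'resid mm',((loc@R.T+o-w)*1e3).round(1).tolist())
for i in range(6): print(i,(loc@R.T+o)[i].round(4))
for u,v in((478.2,245.6),(423.6,291.8)): print('cart',ray(c,u-.4,v-.4,.072).round(4))
# check in scene view
s=snap('scene'); 
for u,v in((478.2,245.6),(423.6,291.8)): print(proj(s,ray(c,u,v,.072)))
from scipy.spatial.transform import Rotation as Ro
t=r.sense(); E=t['ee_rot']; yaw=np.degrees(np.arctan2(E[0,1]*-1,E[1,1])); print('tool y dir deg from +y',yaw)
E
```

```text
0 [0.434 0.35 ]
1 [0.4387 0.2795]
2 [0.4445 0.2107]
3 [0.5052 0.3552]
4 [0.5098 0.2849]
5 [0.5151 0.2153]
crate [0.4745375  0.28262162] 4.138047223979966 resid mm [[0.1, -0.2], [0.4, 0.5], [-0.3, -0.5], [-0.3, -0.2], [0.1, 0.3], [-0.1, 0.1]]
0 [0.4341 0.3499]
1 [0.4391 0.2801]
2 [0.4442 0.2102]
3 [0.5049 0.355 ]
4 [0.5099 0.2852]
5 [0.515  0.2154]
cart [ 0.4875 -0.3774  0.072 ]
cart [ 0.3822 -0.2504  0.072 ]
[[393.36910455 201.90336692]]
[[399.64650902 223.06991013]]
tool y dir deg from +y 24.56689825141607
```

servo_tool --commands '[[[1,-30,38,0,0,0,0.12],[1,-60,76,0,0,0,0.24],[1,-90,114,0,0,0,0.357],[1,-120,152,0,0,0,0.357],[1,-150,190,0,0,0,0.357]]]'

```text
time_s: 0.75
tcp_pos: [0.3173, -0.3315, 0.2335]
ee_rot: [[-0.997, -0.071, 0.0], [-0.071, 0.997, -0.0], [-0.0, -0.0, -1.0]]
wrist_force: [1.2, -0.8, 0.7]
gripper_width: 0.636
gripper_force: 0.0
```

servo_tool --commands '[[[1,-14,44,0,0,0,0],[1,-28,88,0,0,0,0],[1,-42,132,0,0,0,0],[1,-56,176,0,0,0,0],[1,-70,220,0,0,0,0]]]'

```text
time_s: 1.25
tcp_pos: [0.3713, -0.107, 0.2339]
ee_rot: [[-0.997, -0.072, 0.001], [-0.072, 0.997, 0.0], [-0.001, 0.0, -1.0]]
wrist_force: [1.1, -0.5, -0.2]
gripper_width: 0.175
gripper_force: 0.0
```

servo_tool --commands '[[[1,-14,44,0,0,0,0],[1,-28,88,0,0,0,0],[1,-42,132,0,0,0,0],[1,-56,176,0,0,0,0],[1,-70,220,0,0,0,0]]]'

```text
time_s: 1.75
tcp_pos: [0.4253, 0.1177, 0.2339]
ee_rot: [[-0.997, -0.073, 0.001], [-0.073, 0.997, 0.0], [-0.001, 0.0, -1.0]]
wrist_force: [0.0, 0.2, 0.7]
gripper_width: 0.005
gripper_force: 0.0
```

servo_tool --commands '[[[1,-13,46,0,0,0,0],[1,-26,92,0,0,0,0],[1,-26,92,40,0,0,0],[1,-26,92,80,0,0,0],[1,-26,92,120,0,0,0]]]'

```text
time_s: 2.25
tcp_pos: [0.4446, 0.21, 0.1124]
ee_rot: [[-0.997, -0.073, 0.001], [-0.073, 0.997, 0.001], [-0.001, 0.001, -1.0]]
wrist_force: [0.7, -0.7, 0.3]
gripper_width: 0.006
gripper_force: 0.0
```

servo_tool --commands '[[[1,0,0,40,0,0,0],[1,0,0,54,0,0,0],[1,0,0,59,0,0,0],[1,0,0,63,0,0,0],[1,0,0,66,0,0,0]]]'

```text
time_s: 2.75
tcp_pos: [0.444, 0.2084, 0.051]
ee_rot: [[-0.997, -0.073, -0.002], [-0.073, 0.997, -0.003], [0.002, -0.003, -1.0]]
wrist_force: [-16.1, -4.9, 44.2]
gripper_width: 0.007
gripper_force: 22.1
```

servo_tool --commands '[[[1,0,0,-26,0,0,0],[1,0,35,-26,0,0,0],[1,0,70,-26,0,0,0],[1,0,70,-12,0,0,0],[1,0,70,-7,0,0,0]]]'

```text
time_s: 3.25
tcp_pos: [0.4399, 0.2805, 0.0551]
ee_rot: [[-0.997, -0.073, 0.001], [-0.073, 0.997, 0.002], [-0.002, 0.002, -1.0]]
wrist_force: [-0.6, 2.2, 2.4]
gripper_width: 0.009
gripper_force: 2.2
```

servo_tool --commands '[[[1,0,0,1,0,0,0],[1,0,0,2,0,0,0],[1,0,0,3,0,0,0],[1,0,0,4,0,0,0],[1,0,0,5,0,0,0]]]'

```text
time_s: 3.75
tcp_pos: [0.4404, 0.2796, 0.0501]
ee_rot: [[-0.997, -0.072, 0.002], [-0.072, 0.997, 0.002], [-0.002, 0.002, -1.0]]
wrist_force: [-0.3, 2.0, 3.5]
gripper_width: 0.004
gripper_force: 1.9
```

servo_tool --commands '[[[1,0,0,1,0,0,0],[1,0,0,2,0,0,0],[1,0,0,3,0,0,0],[1,0,0,4,0,0,0],[1,0,0,5,0,0,0]]]'

```text
time_s: 4.25
tcp_pos: [0.4401, 0.2793, 0.0446]
ee_rot: [[-0.997, -0.072, 0.001], [-0.072, 0.997, 0.0], [-0.001, 0.0, -1.0]]
wrist_force: [2.2, 1.5, 3.7]
gripper_width: 0.007
gripper_force: 1.9
```

servo_tool --commands '[[[1,0,0,5,0,0,0],[1,0,0,10,0,0,0],[1,0,0,15,0,0,0],[1,0,0,18,0,0,0],[1,0,0,21,0,0,0]]]'

```text
time_s: 4.75
tcp_pos: [0.4398, 0.2791, 0.0251]
ee_rot: [[-0.997, -0.073, -0.0], [-0.073, 0.997, -0.002], [0.0, -0.002, -1.0]]
wrist_force: [-7.4, -0.8, 37.4]
gripper_width: 0.006
gripper_force: 18.6
```

servo_tool --commands '[[[1,0,0,-45,0,0,0],[1,0,0,-52,0,0,0],[1,0,35,-52,0,0,0],[1,0,70,-52,0,0,0],[1,0,70,-35,0,0,0]]]'

```text
time_s: 5.25
tcp_pos: [0.4346, 0.3521, 0.0589]
ee_rot: [[-0.997, -0.074, 0.001], [-0.074, 0.997, 0.002], [-0.001, 0.002, -1.0]]
wrist_force: [-0.1, -0.6, -0.2]
gripper_width: 0.001
gripper_force: 0.0
```

servo_tool --commands '[[[1,0,0,2,0,0,0],[1,0,0,4,0,0,0],[1,0,0,6,0,0,0],[1,0,0,8,0,0,0],[1,0,0,10,0,0,0]]]'

```text
time_s: 5.75
tcp_pos: [0.4341, 0.3476, 0.0485]
ee_rot: [[-0.997, -0.071, -0.001], [-0.071, 0.997, -0.002], [0.001, -0.002, -1.0]]
wrist_force: [-2.4, -1.0, 3.4]
gripper_width: 0.003
gripper_force: 2.0
```

servo_tool --commands '[[[1,0,0,1,0,0,0],[1,0,0,2,0,0,0],[1,0,0,4,0,0,0],[1,0,0,6,0,0,0],[1,0,0,8,0,0,0]]]'

```text
time_s: 6.25
tcp_pos: [0.4348, 0.3487, 0.0404]
ee_rot: [[-0.997, -0.072, 0.0], [-0.072, 0.997, -0.0], [-0.0, -0.0, -1.0]]
wrist_force: [-0.6, -3.4, 4.4]
gripper_width: 0.004
gripper_force: 2.0
```

servo_tool --commands '[[[1,0,0,5,0,0,0],[1,0,0,10,0,0,0],[1,0,0,14,0,0,0],[1,0,0,16,0,0,0],[1,0,0,17,0,0,0]]]'

```text
time_s: 6.75
tcp_pos: [0.435, 0.3491, 0.0252]
ee_rot: [[-0.997, -0.073, 0.001], [-0.073, 0.997, -0.001], [-0.001, -0.001, -1.0]]
wrist_force: [-4.6, -5.2, 21.3]
gripper_width: 0.004
gripper_force: 11.0
```

servo_tool --commands '[[[1,0,0,-50,0,0,0],[1,0,0,-100,0,0,0],[1,0,0,-150,0,0,0],[1,0,0,-200,0,0,0],[1,0,-50,-210,0,0,0]]]'

```text
time_s: 7.25
tcp_pos: [0.4416, 0.3065, 0.2396]
ee_rot: [[-0.997, -0.078, 0.012], [-0.078, 0.997, 0.012], [-0.013, 0.011, -1.0]]
wrist_force: [1.1, -0.1, 0.6]
gripper_width: 0.007
gripper_force: 0.0
```

servo_tool --commands '[[[1,8,-45,0,0,0,0],[1,16,-90,0,0,0,0],[1,24,-135,0,0,0,0],[1,32,-180,0,0,0,0],[0.3,40,-225,0,0,0,0]]]'

```text
time_s: 7.75
tcp_pos: [0.4145, 0.0721, 0.2331]
ee_rot: [[-0.997, -0.073, 0.002], [-0.073, 0.997, 0.002], [-0.002, 0.002, -1.0]]
wrist_force: [0.7, 0.7, -0.0]
gripper_width: 0.043
gripper_force: 0.0
```

servo_tool --commands '[[[0.3,8,-45,0,0,0,0],[0.3,16,-90,0,0,0,0],[0.3,24,-135,0,0,0,0],[0.3,32,-180,0,0,0,0],[0.3,40,-225,0,0,0,0]]]'

```text
time_s: 8.25
tcp_pos: [0.3913, -0.1558, 0.2333]
ee_rot: [[-0.997, -0.072, 0.003], [-0.072, 0.997, 0.001], [-0.003, 0.0, -1.0]]
wrist_force: [1.0, -0.1, -0.1]
gripper_width: 0.462
gripper_force: 0.0
```

```bash
python3 - <<'E'
from h import *
c=snap('top','t2.png'); s=snap('scene'); t=r.sense(); print(t['tcp_pos'],t['gripper_width'])
a=cv2.resize(s['pixels'][170:270,350:470,::-1],None,fx=6,fy=6,interpolation=cv2.INTER_CUBIC)
b=cv2.resize(c['pixels'][190:330,350:520,::-1],None,fx=3.5,fy=3.5,interpolation=cv2.INTER_CUBIC)
cv2.imwrite('pics/c.png',b); cv2.imwrite('pics/d.png',a)
E
```

```text
[ 0.39053633 -0.15806291  0.23281195] 0.5556574076886087
```

View pics/c.png

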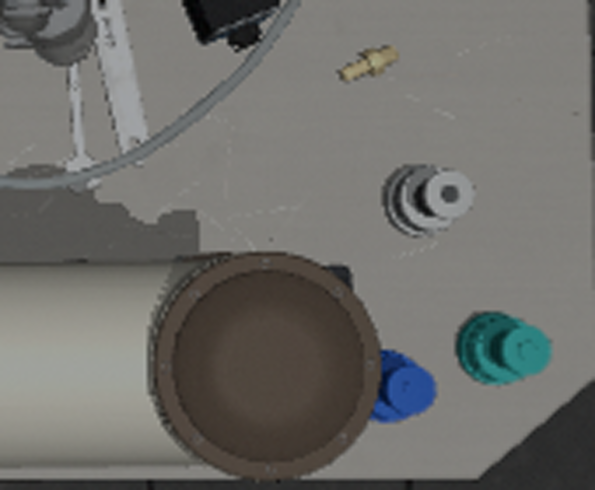

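The top view shows cartridge A unmoved at (478.6,245.4). Cartridge B is under the wrist, so I'll check it in the scene camera.

View pics/d.png

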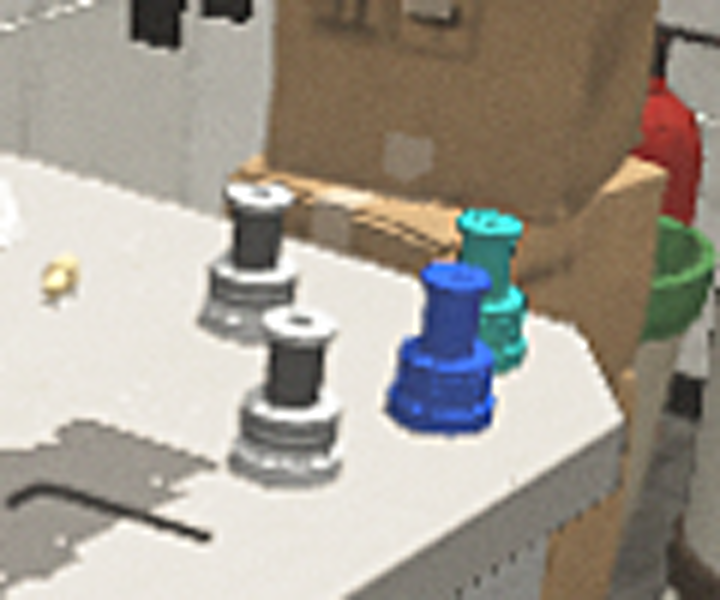

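The scene view shows both steel cartridges upright. B's collar is at (400,223.8) against a predicted (399.6,223), so it hasn't moved.

servo_tool --commands '[[[0.3,8,-46,0,0,0,0],[0.3,15,-92,0,0,0,0],[0.3,15,-92,40,0,0,0],[0.3,15,-92,80,0,0,0],[0.3,15,-92,110,0,0,0]]]'

```text
time_s: 8.85
tcp_pos: [0.3823, -0.2469, 0.121]
ee_rot: [[-0.998, -0.07, 0.0], [-0.07, 0.998, 0.001], [-0.0, 0.001, -1.0]]
wrist_force: [-0.5, 0.4, -0.9]
gripper_width: 0.699
gripper_force: 0.0
```

servo_tool --commands '[[[0.3,0,0,30,0,0,0],[0.3,0,0,55,0,0,0],[0.3,0,0,70,0,0,0],[0.3,0,0,74,0,0,0],[0.3,0,0,74,0,0,0]]]'

```text
time_s: 9.35
tcp_pos: [0.3829, -0.247, 0.0489]
ee_rot: [[-0.997, -0.072, -0.0], [-0.072, 0.997, 0.0], [0.0, 0.0, -1.0]]
wrist_force: [0.3, -0.1, 0.5]
gripper_width: 0.704
gripper_force: 0.0
```

servo_tool --commands '[[[1,0,0,0,0,0,0],[1,0,0,0,0,0,0],[1,0,0,0,0,0,0],[1,0,0,0,0,0,0],[1,0,0,0,0,0,0]]]'

```text
time_s: 9.85
tcp_pos: [0.3831, -0.2478, 0.0501]
ee_rot: [[-0.997, -0.072, 0.002], [-0.072, 0.997, -0.001], [-0.002, -0.001, -1.0]]
wrist_force: [-0.8, -1.2, 2.1]
gripper_width: 0.342
gripper_force: 29.9
```

servo_tool --commands '[[[1,0,0,0,0,0,0],[1,0,0,0,0,0,0],[1,0,0,-5,0,0,0],[1,0,0,-10,0,0,0],[1,0,0,-15,0,0,0]]]'

```text
time_s: 10.35
tcp_pos: [0.3815, -0.247, 0.0642]
ee_rot: [[-0.997, -0.071, -0.002], [-0.071, 0.997, 0.001], [0.002, 0.001, -1.0]]
wrist_force: [0.5, -0.2, -3.3]
gripper_width: 0.342
gripper_force: 30.3
```

```bash
python3 - <<'E'
from h import *
s=snap('scene'); t=r.sense(); print(t['tcp_pos'],t['gripper_width'],t['wrist_force'],t['moment'])
a=cv2.resize(s['pixels'][150:270,350:470,::-1],None,fx=5,fy=5,interpolation=cv2.INTER_CUBIC)
cv2.imwrite('pics/e.png',a)
E
```

```text
[ 0.38231083 -0.24727102  0.06509969] 0.34213543215933584 [-0.17553868  0.23613662 -2.37980072] [-0.07647741 -0.03081451 -0.02821353]
```

View pics/e.png

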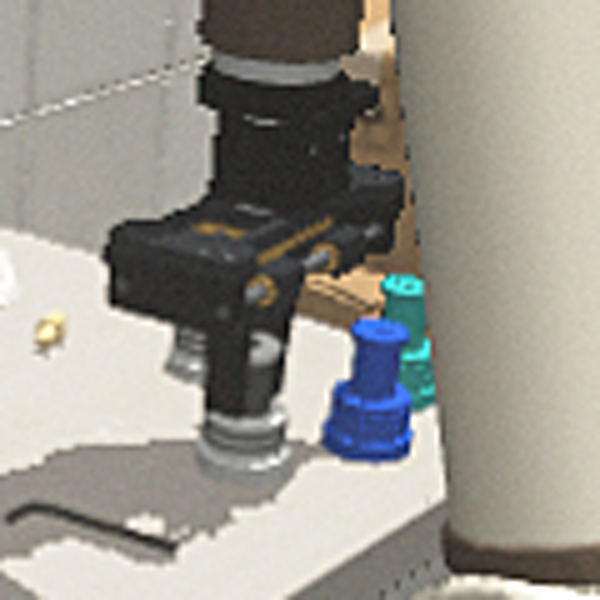

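The cartridge is held upright and about 15 mm clear of the bench, and the neighbours are undisturbed. Carrying it to cell 0.

servo_tool --commands '[[[1,0,0,-40,0,0,0],[1,-7,45,-60,0,0,0],[1,-14,90,-60,0,0,0],[1,-21,135,-60,0,0,0],[1,-28,180,-60,0,0,0]]]'

```text
time_s: 10.9
tcp_pos: [0.3968, -0.0642, 0.1246]
ee_rot: [[-0.997, -0.071, 0.001], [-0.071, 0.997, 0.001], [-0.001, 0.0, -1.0]]
wrist_force: [1.3, 0.2, -3.6]
gripper_width: 0.346
gripper_force: 30.7
```

servo_tool --commands '[[[1,-7,45,0,0,0,0],[1,-14,90,0,0,0,0],[1,-21,135,0,0,0,0],[1,-28,180,0,0,0,0],[1,-35,225,0,0,0,0]]]'

```text
time_s: 11.4
tcp_pos: [0.4151, 0.1612, 0.1247]
ee_rot: [[-0.997, -0.074, -0.002], [-0.074, 0.997, -0.005], [0.002, -0.005, -1.0]]
wrist_force: [6.6, -21.9, 7.2]
gripper_width: 0.367
gripper_force: 27.3
```

servo_tool --commands '[[[1,-7,45,0,0,0,0],[1,-14,90,0,0,0,0],[1,-21,135,0,0,0,0],[1,-28,165,0,0,0,0],[1,-32,187,0,0,0,0]]]'

```text
time_s: 11.9
tcp_pos: [0.4343, 0.3522, 0.1239]
ee_rot: [[-0.997, -0.073, -0.0], [-0.073, 0.997, -0.0], [0.0, 0.0, -1.0]]
wrist_force: [0.2, 1.1, -3.0]
gripper_width: 0.344
gripper_force: 30.4
```

Something touched at y≈0.16, with 22 N and the grip widening briefly. I'll look before lowering.

```bash
python3 - <<'E'
from h import *
s=snap('scene'); t=r.sense(); print(t['tcp_pos'],t['gripper_width'],t['wrist_force'],t['moment'])
a=cv2.resize(s['pixels'][200:360,110:310,::-1],None,fx=3.7,fy=3.7,interpolation=cv2.INTER_CUBIC)
cv2.imwrite('pics/f.png',a)
print(proj(s,[0.434,.352,.074]), proj(s,[0.434,.352,.146]))
E
```

```text
[0.43541078 0.35512322 0.12401352] 0.3461589899279919 [ 2.57762836  2.04662688 -2.2534119 ] [ 0.43585099 -0.39013197 -0.00987436]
[[191.53080652 303.35224895]] [[187.54914372 268.61882068]]
```

View pics/f.png

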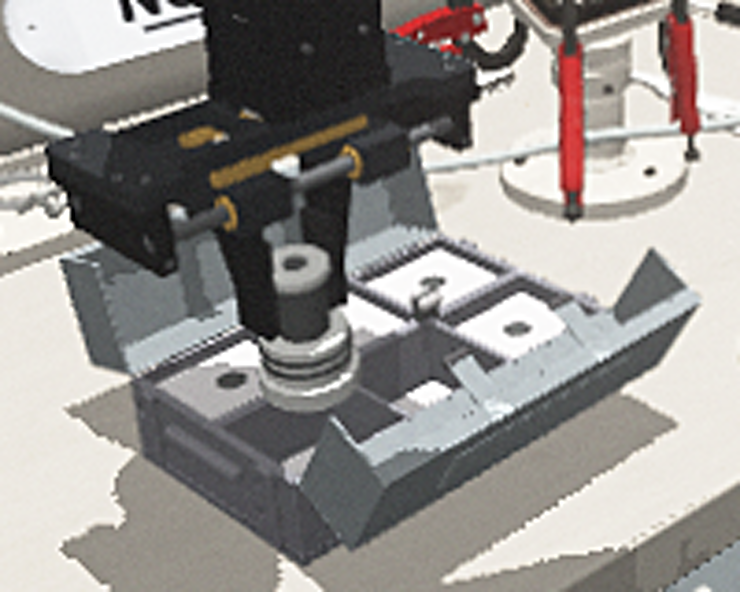

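The cartridge clipped the near hood's end panel. It's still held but shifted and slightly tilted toward −x, with the foot at (193,305) and the collar at (191.6,271.6). I'll work out the offset.

```bash
python3 - <<'E'
from h import *
s=snap('scene')
print('foot',[ray(s,193.2-.4,304.9-.4,z) for z in(.074,.08)],'collar',[ray(s,191.6-.4,271.6-.4,z) for z in (.146,.140)])
t=r.sense(); print(t['tcp_pos'],t['wrist_force'],t['gripper_width'])
E
```

```text
foot [array([0.4291071 , 0.35248629, 0.074     ]), array([0.42078687, 0.357247  , 0.08      ])] collar [array([0.42142358, 0.3526486 , 0.146     ]), array([0.43119789, 0.34698908, 0.14      ])]
[0.43475053 0.35282285 0.12383881] [ 0.30779739 -0.47639064 -2.9060752 ] 0.35026232722993805
```

servo_tool --commands '[[[1,-6,-1,0,0,0,0],[1,-6,-1,10,0,0,0],[1,-6,-1,20,0,0,0],[1,-6,-1,26,0,0,0],[1,-6,-1,30,0,0,0]]]'

```text
time_s: 12.5
tcp_pos: [0.44, 0.3483, 0.0977]
ee_rot: [[-0.997, -0.073, -0.001], [-0.073, 0.997, -0.003], [0.001, -0.003, -1.0]]
wrist_force: [-16.3, -3.9, 33.5]
gripper_width: 0.346
gripper_force: 29.6
```

```bash
python3 - <<'E'
from h import *
s=snap('scene'); t=r.sense(); print(t['tcp_pos'],t['gripper_width'],t['wrist_force'],t['moment'])
a=cv2.resize(s['pixels'][240:360,130:280,::-1],None,fx=5,fy=5,interpolation=cv2.INTER_CUBIC)
cv2.imwrite('pics/g.png',a)
E
```

```text
[0.4398205  0.34817059 0.09762935] 0.343964813937925 [-10.54820274  -3.94207016  21.39300188] [-1.43857952  2.80964698 -0.14660407]
```

View pics/g.png

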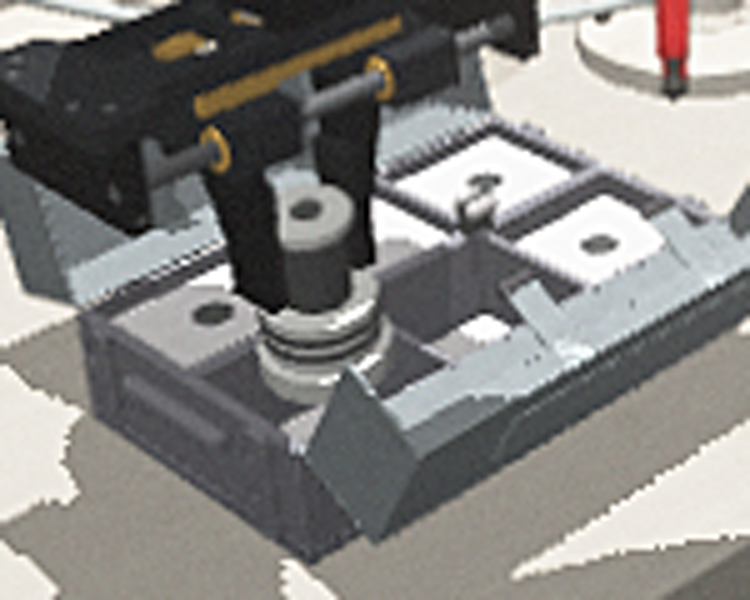

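It's resting on the spine, with 33 N up and −16 N in x, so the foot is too far +x. I'll lift, move 9 mm back to −x, and try again.

servo_tool --commands '[[[1,0,0,-10,0,0,0],[1,9,0,-12,0,0,0],[1,9,0,-12,0,0,0],[1,9,0,-6,0,0,0],[1,9,0,-2,0,0,0]]]'

```text
time_s: 13.05
tcp_pos: [0.4313, 0.3483, 0.0951]
ee_rot: [[-0.997, -0.072, -0.001], [-0.072, 0.997, -0.001], [0.001, -0.001, -1.0]]
wrist_force: [-0.3, 0.2, -2.8]
gripper_width: 0.346
gripper_force: 29.6
```

servo_tool --commands '[[[1,0,0,2,0,0,0],[1,0,0,4,0,0,0],[1,0,0,6,0,0,0],[1,0,0,6,0,0,0],[1,0,0,6,0,0,0]]]'

```text
time_s: 13.55
tcp_pos: [0.4317, 0.3487, 0.0903]
ee_rot: [[-0.997, -0.072, 0.0], [-0.072, 0.997, -0.0], [-0.0, -0.0, -1.0]]
wrist_force: [0.8, 0.5, -2.1]
gripper_width: 0.345
gripper_force: 29.6
```

servo_tool --commands '[[[1,0,0,5,0,0,0],[1,0,0,10,0,0,0],[1,0,0,15,0,0,0],[1,0,0,19,0,0,0],[1,0,0,21,0,0,0]]]'

```text
time_s: 14.05
tcp_pos: [0.4316, 0.3485, 0.0688]
ee_rot: [[-0.997, -0.072, -0.0], [-0.072, 0.997, -0.001], [0.001, -0.001, -1.0]]
wrist_force: [-0.5, -1.5, 3.0]
gripper_width: 0.344
gripper_force: 29.4
```

servo_tool --commands '[[[1,0,0,1,0,0,0],[1,0,0,2,0,0,0],[1,0,0,3,0,0,0],[1,0,0,4,0,0,0],[1,0,0,4,0,0,0]]]'

```text
time_s: 14.55
tcp_pos: [0.4329, 0.3488, 0.0682]
ee_rot: [[-0.997, -0.073, 0.003], [-0.073, 0.997, 0.0], [-0.003, 0.0, -1.0]]
wrist_force: [-0.7, -4.1, 12.8]
gripper_width: 0.343
gripper_force: 29.3
```

```bash
python3 - <<'E'
from h import *
s=snap('scene'); t=r.sense(); print(t['tcp_pos'],t['gripper_width'],t['wrist_force'],t['moment'])
a=cv2.resize(s['pixels'][240:360,130:280,::-1],None,fx=5,fy=5,interpolation=cv2.INTER_CUBIC)
cv2.imwrite('pics/h.png',a)
E
```

```text
[0.43285628 0.34878471 0.06823469] 0.3452554167140577 [-0.5822724  -5.07560451 11.75771466] [-1.3997825   0.48235562  0.05603695]
```

View pics/h.png

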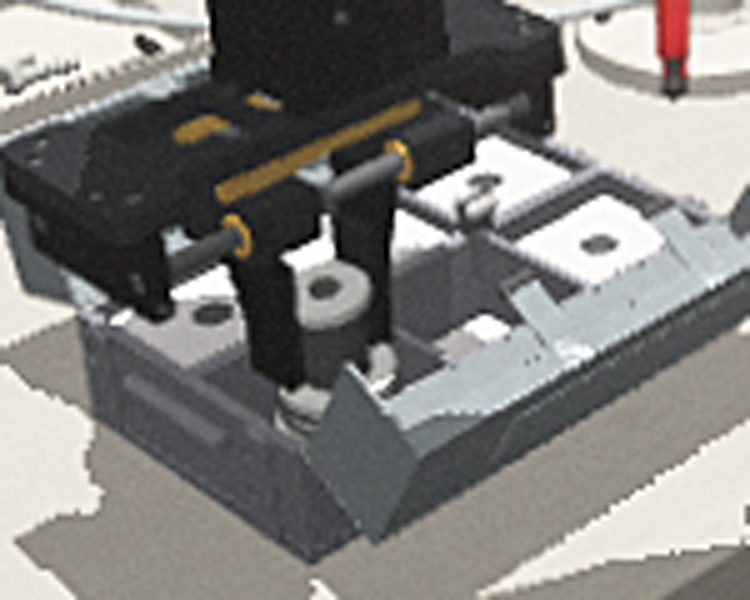

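It's standing on the plate with the foot inside the cell. Releasing and rising.

servo_tool --commands '[[[1,0,0,-2,0,0,0],[0.4,0,0,-3,0,0,0],[0.4,0,0,-3,0,0,0],[0.3,0,0,-3,0,0,0],[0.3,0,0,-3,0,0,0]]]'

```text
time_s: 15.1
tcp_pos: [0.4317, 0.349, 0.0682]
ee_rot: [[-0.997, -0.072, 0.0], [-0.072, 0.997, 0.0], [-0.0, 0.0, -1.0]]
wrist_force: [-0.0, -0.0, -0.4]
gripper_width: 0.625
gripper_force: 0.0
```

servo_tool --commands '[[[0.3,0,0,-5,0,0,0],[0.3,0,0,-30,0,0,0],[0.3,0,0,-70,0,0,0],[0.3,0,0,-110,0,0,0],[0.3,0,0,-160,0,0,0]]]'

```text
time_s: 15.6
tcp_pos: [0.431, 0.3481, 0.2291]
ee_rot: [[-0.997, -0.072, -0.002], [-0.072, 0.997, -0.002], [0.002, -0.002, -1.0]]
wrist_force: [0.8, 0.9, 0.1]
gripper_width: 0.698
gripper_force: 0.0
```

servo_tool --commands '[[[0.3,8,-45,0,0,0,0],[0.3,16,-90,0,0,0,0],[0.3,24,-135,0,0,0,0],[0.3,32,-180,0,0,0,0],[0.3,40,-225,0,0,0,0]]]'

```text
time_s: 16.1
tcp_pos: [0.4075, 0.1199, 0.2289]
ee_rot: [[-0.997, -0.073, 0.001], [-0.073, 0.997, 0.001], [-0.001, 0.001, -1.0]]
wrist_force: [1.0, 0.4, 0.2]
gripper_width: 0.7
gripper_force: 0.0
```

```bash
python3 - <<'E'
from h import *
s=snap('scene'); c=snap('top');t=r.sense(); print(t['tcp_pos'],t['gripper_width'],t['wrist_force'])
a=cv2.resize(s['pixels'][230:360,120:310,::-1],(570,390),interpolation=cv2.INTER_CUBIC)
b=cv2.resize(c['pixels'][190:320,125:255,::-1],(390,390),interpolation=cv2.INTER_CUBIC)
d=cv2.resize(c['pixels'][190:320,390:520,::-1],(200,200),interpolation=cv2.INTER_CUBIC)
o=np.zeros((590,800,3),np.uint8); o[:390,:400]=a[:,60:460]; o[:390,405:795]=b; o[390:,:200]=d
cv2.imwrite('pics/i.png',o)
E
```

```text
[0.40634883 0.11759108 0.22881994] 0.698088054180024 [-0.57897987  0.66976332 -0.01423312]
```

View pics/i.png

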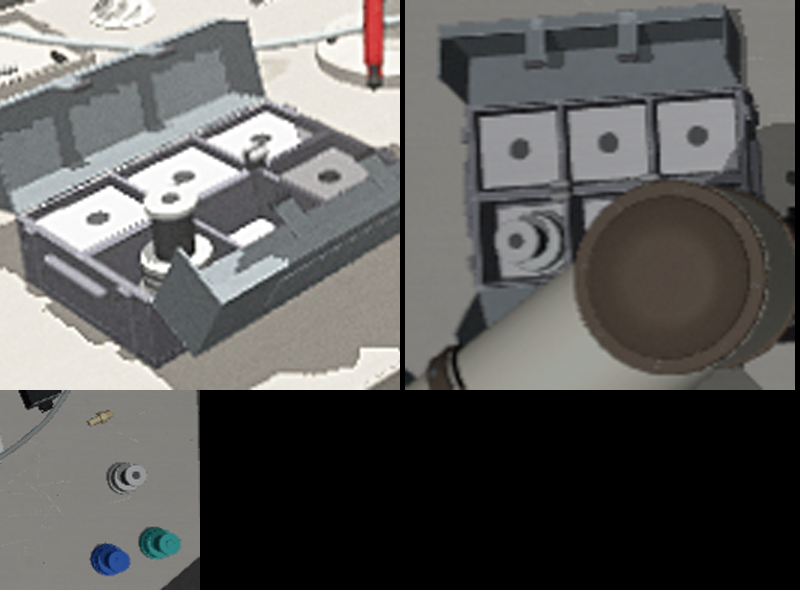

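Cartridge B stands upright in cell 0. A is still at (478,245), and the hex key and fitting are untouched. Next is A, keeping clear of the rig front.

servo_tool --commands '[[[0.3,7,-47,0,0,0,0],[0.3,14,-94,0,0,0,0],[0.3,21,-141,0,0,0,0],[0.3,28,-188,0,0,0,0],[0.3,34,-235,0,0,0,0]]]'

```text
time_s: 16.7
tcp_pos: [0.3909, -0.1168, 0.2291]
ee_rot: [[-0.997, -0.073, 0.002], [-0.073, 0.997, 0.0], [-0.002, -0.0, -1.0]]
wrist_force: [2.0, 0.5, -1.0]
gripper_width: 0.703
gripper_force: 0.0
```

servo_tool --commands '[[[0.3,0,-47,0,0,0,0],[0.3,0,-94,0,0,0,0],[0.3,0,-141,0,0,0,0],[0.3,0,-188,0,0,0,0],[0.3,0,-234,0,0,0,0]]]'

```text
time_s: 17.2
tcp_pos: [0.4082, -0.3509, 0.2287]
ee_rot: [[-0.997, -0.072, 0.001], [-0.072, 0.997, -0.001], [-0.001, -0.001, -1.0]]
wrist_force: [0.8, 0.5, 0.3]
gripper_width: 0.702
gripper_force: 0.0
```

```bash
python3 - <<'E'
from h import *
s=snap('scene');t=r.sense(); p=t['tcp_pos']; print(p,t['gripper_width'])
print((t['ee_rot'].T@(np.array([.4875,-.3774,.049])-p)).round(4), proj(s,[.4875,-.3774,.072]))
E
```

```text
[ 0.4090101  -0.35621396  0.22815116] 0.7002384298062191
[-0.0768 -0.0259  0.1793] [[392.93995616 201.89345928]]
```

servo_tool --commands '[[[0.3,-40,-15,0,0,0,0],[0.3,-77,-27,0,0,0,0],[0.3,-77,-27,40,0,0,0],[0.3,-77,-27,80,0,0,0],[0.3,-77,-27,110,0,0,0]]]'

```text
time_s: 17.75
tcp_pos: [0.4865, -0.3694, 0.1158]
ee_rot: [[-0.997, -0.072, -0.002], [-0.072, 0.997, 0.001], [0.002, 0.001, -1.0]]
wrist_force: [-0.3, 0.5, -0.6]
gripper_width: 0.7
gripper_force: 0.0
```

```bash
python3 - <<'E'
from h import *
s=snap('scene');c=snap('top');t=r.sense(); p=t['tcp_pos']; print(p,t['gripper_width'],proj(s,[.4875,-.3774,.072]))
a=cv2.resize(s['pixels'][150:250,350:450,::-1],(500,500),interpolation=cv2.INTER_CUBIC)
cv2.imwrite('pics/j.png',a)
E
```

```text
[ 0.48414498 -0.36838995  0.11351864] 0.705267415253965 [[392.93995616 201.89345928]]
```

View pics/j.png

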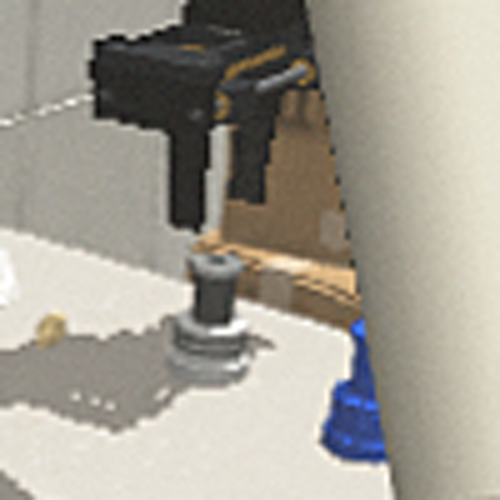

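Cartridge A's collar is at (393,202.4), exactly as predicted. Descending with a small y correction.

servo_tool --commands '[[[0.3,-2,-8,10,0,0,0],[0.3,-2,-8,35,0,0,0],[0.3,-2,-8,55,0,0,0],[0.3,-2,-8,64,0,0,0],[0.3,-2,-8,64,0,0,0]]]'

```text
time_s: 18.35
tcp_pos: [0.4894, -0.3785, 0.0545]
ee_rot: [[-0.997, -0.072, 0.0], [-0.072, 0.997, -0.0], [-0.0, -0.0, -1.0]]
wrist_force: [-0.2, -0.0, 0.5]
gripper_width: 0.699
gripper_force: 0.0
```

servo_tool --commands '[[[1,0,0,0,0,0,0],[1,0,0,0,0,0,0],[1,0,0,0,0,0,0],[1,0,0,0,0,0,0],[1,0,0,0,0,0,0]]]'

```text
time_s: 18.85
tcp_pos: [0.4893, -0.3783, 0.055]
ee_rot: [[-0.997, -0.072, 0.001], [-0.072, 0.997, -0.001], [-0.001, -0.001, -1.0]]
wrist_force: [0.1, 0.3, 1.2]
gripper_width: 0.353
gripper_force: 29.7
```

servo_tool --commands '[[[1,0,0,0,0,0,0],[1,0,0,-10,0,0,0],[1,0,0,-20,0,0,0],[1,0,0,-20,0,0,0],[1,0,0,-20,0,0,0]]]'

```text
time_s: 19.35
tcp_pos: [0.489, -0.3779, 0.0747]
ee_rot: [[-0.997, -0.072, 0.001], [-0.072, 0.997, 0.0], [-0.001, -0.0, -1.0]]
wrist_force: [0.1, -0.0, -2.3]
gripper_width: 0.352
gripper_force: 29.9
```

servo_tool --commands '[[[1,0,0,-40,0,0,0],[1,0,0,-70,0,0,0],[1,45,5,-70,0,0,0],[1,90,20,-70,0,0,0],[1,95,65,-70,0,0,0]]]'

```text
time_s: 19.85
tcp_pos: [0.3846, -0.3208, 0.1435]
ee_rot: [[-0.998, -0.064, -0.003], [-0.064, 0.998, 0.002], [0.003, 0.002, -1.0]]
wrist_force: [1.0, 0.4, -1.9]
gripper_width: 0.349
gripper_force: 29.9
```

servo_tool --commands '[[[1,-4,45,0,0,0,0],[1,-8,90,0,0,0,0],[1,-12,135,0,0,0,0],[1,-17,180,0,0,0,0],[1,-21,225,0,0,0,0]]]'

```text
time_s: 20.35
tcp_pos: [0.3939, -0.0924, 0.1443]
ee_rot: [[-0.997, -0.071, 0.0], [-0.071, 0.997, 0.0], [-0.0, 0.0, -1.0]]
wrist_force: [1.2, 0.3, -2.0]
gripper_width: 0.349
gripper_force: 29.9
```

servo_tool --commands '[[[1,-4,45,0,0,0,0],[1,-8,90,0,0,0,0],[1,-12,135,-20,0,0,0],[1,-17,165,-50,0,0,0],[1,-19,194,-70,0,0,0]]]'

```text
time_s: 20.85
tcp_pos: [0.3996, 0.1027, 0.216]
ee_rot: [[-0.997, -0.073, 0.002], [-0.073, 0.997, 0.001], [-0.002, 0.001, -1.0]]
wrist_force: [1.2, 0.0, -2.8]
gripper_width: 0.352
gripper_force: 29.9
```

servo_tool --commands '[[[1,-13,44,0,0,0,0],[1,-26,88,0,0,0,0],[1,-39,132,0,0,0,0],[1,-52,175,0,0,0,0],[1,-52,175,0,0,0,0]]]'

```text
time_s: 21.35
tcp_pos: [0.4398, 0.2838, 0.2135]
ee_rot: [[-0.997, -0.076, 0.001], [-0.076, 0.997, 0.001], [-0.001, 0.001, -1.0]]
wrist_force: [-0.3, -0.9, -2.5]
gripper_width: 0.351
gripper_force: 29.9
```

servo_tool --commands '[[[1,0,0,30,0,0,0],[1,0,0,60,0,0,0],[1,0,0,85,0,0,0],[1,0,0,95,0,0,0],[1,0,0,95,0,0,0]]]'

```text
time_s: 21.85
tcp_pos: [0.4379, 0.2779, 0.118]
ee_rot: [[-0.997, -0.071, -0.003], [-0.071, 0.997, -0.003], [0.003, -0.003, -1.0]]
wrist_force: [0.1, -0.2, -1.2]
gripper_width: 0.349
gripper_force: 29.9
```

servo_tool --commands '[[[1,-2,1,8,0,0,0],[1,-2,1,16,0,0,0],[1,-2,1,22,0,0,0],[1,-2,1,25,0,0,0],[1,-2,1,26,0,0,0]]]'

```text
time_s: 22.35
tcp_pos: [0.4405, 0.2801, 0.0931]
ee_rot: [[-0.997, -0.072, -0.0], [-0.072, 0.997, -0.0], [0.0, -0.0, -1.0]]
wrist_force: [-0.3, 0.0, -2.7]
gripper_width: 0.352
gripper_force: 29.9
```

servo_tool --commands '[[[1,0,0,5,0,0,0],[1,0,0,10,0,0,0],[1,0,0,14,0,0,0],[1,0,0,18,0,0,0],[1,0,0,19,0,0,0]]]'

```text
time_s: 22.85
tcp_pos: [0.4404, 0.2799, 0.0737]
ee_rot: [[-0.997, -0.072, -0.001], [-0.072, 0.997, -0.001], [0.001, -0.001, -1.0]]
wrist_force: [-0.2, -0.3, -1.7]
gripper_width: 0.352
gripper_force: 29.9
```

servo_tool --commands '[[[1,0,0,2,0,0,0],[1,0,0,3,0,0,0],[1,0,0,4,0,0,0],[1,0,0,5,0,0,0],[1,0,0,5,0,0,0]]]'

```text
time_s: 23.35
tcp_pos: [0.4407, 0.2802, 0.0694]
ee_rot: [[-0.997, -0.072, 0.0], [-0.072, 0.997, 0.0], [-0.0, 0.0, -1.0]]
wrist_force: [-0.2, -0.7, -1.7]
gripper_width: 0.35
gripper_force: 29.9
```

servo_tool --commands '[[[1,0,0,1,0,0,0],[1,0,0,2,0,0,0],[1,0,0,2,0,0,0],[0.4,0,0,2,0,0,0],[0.4,0,0,1,0,0,0]]]'

```text
time_s: 23.85
tcp_pos: [0.4409, 0.2804, 0.0688]
ee_rot: [[-0.997, -0.072, 0.001], [-0.072, 0.997, 0.001], [-0.001, 0.001, -1.0]]
wrist_force: [-0.1, -0.2, -0.3]
gripper_width: 0.457
gripper_force: 0.0
```

servo_tool --commands '[[[0.3,0,0,0,0,0,0],[0.3,0,0,-2,0,0,0],[0.3,0,0,-30,0,0,0],[0.3,0,0,-70,0,0,0],[0.3,0,0,-120,0,0,0]]]'

```text
time_s: 24.35
tcp_pos: [0.4397, 0.2793, 0.1881]
ee_rot: [[-0.997, -0.072, -0.003], [-0.072, 0.997, -0.003], [0.003, -0.003, -1.0]]
wrist_force: [1.0, 0.8, -0.6]
gripper_width: 0.692
gripper_force: 0.0
```

servo_tool --commands '[[[1,0,-45,-40,0,0,0],[1,0,-90,-60,0,0,0],[1,20,-130,-60,0,0,0],[1,60,-160,-60,0,0,0],[1,90,-180,-60,0,0,0]]]'

```text
time_s: 24.85
tcp_pos: [0.3621, 0.092, 0.2482]
ee_rot: [[-0.998, -0.069, -0.0], [-0.069, 0.998, 0.0], [0.0, 0.0, -1.0]]
wrist_force: [0.2, 0.5, -0.4]
gripper_width: 0.331
gripper_force: 0.0
```

```bash
python3 - <<'E'
from h import *
s=snap('scene'); c=snap('top');t=r.sense(); print(t['tcp_pos'],t['gripper_width'],t['joints'].round(0))
a=cv2.resize(s['pixels'][225:355,120:310,::-1],(570,390),interpolation=cv2.INTER_CUBIC)
b=cv2.resize(c['pixels'][185:325,125:255,::-1],(362,390),interpolation=cv2.INTER_CUBIC)
o=np.zeros((390,800,3),np.uint8); o[:390,:430]=a[:,20:450]; o[:390,435:797]=b
cv2.imwrite('pics/k.png',o)
E
```

```text
[0.36038603 0.0912459  0.24842785] 0.24206459747288536 [  40.   -5.  -30.   -0.  -65. -126.]
```

View pics/k.png

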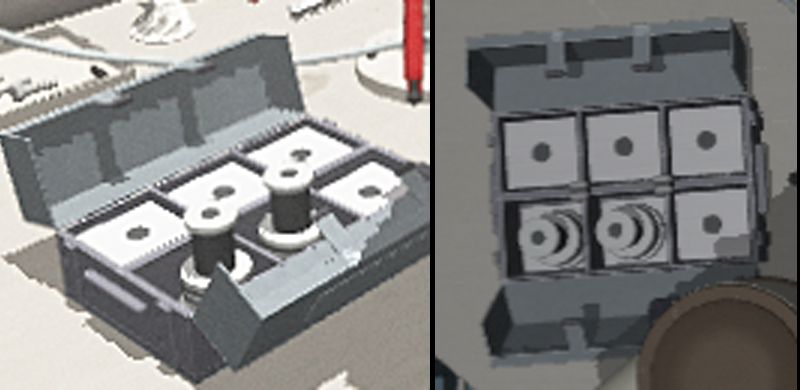

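Both cartridges stand upright in cells 0 and 1, and the bench shows no third one. Now the near hood: get outside it and push it over.

servo_tool --commands '[[[1,13,46,0,0,0,0],[1,26,92,0,0,0,0],[1,40,138,0,0,0,0],[1,54,183,0,0,0,0],[1,54,183,0,0,0,0]]]'

```text
time_s: 25.45
tcp_pos: [0.2958, 0.2778, 0.2486]
ee_rot: [[-0.997, -0.078, 0.001], [-0.078, 0.997, 0.002], [-0.001, 0.001, -1.0]]
wrist_force: [0.5, -0.2, 0.3]
gripper_width: 0.003
gripper_force: 0.0
```

servo_tool --commands '[[[1,0,0,40,0,0,0],[1,0,0,80,0,0,0],[1,0,0,120,0,0,0],[1,0,0,150,0,0,0],[1,0,0,157,0,0,0]]]'

```text
time_s: 25.95
tcp_pos: [0.296, 0.2708, 0.0886]
ee_rot: [[-0.997, -0.071, -0.003], [-0.071, 0.997, -0.007], [0.004, -0.006, -1.0]]
wrist_force: [0.4, 0.0, 0.1]
gripper_width: 0.006
gripper_force: 0.0
```

servo_tool --commands '[[[1,-20,0,0,0,0,0],[1,-30,0,-2,0,0,0],[1,-38,0,-8,0,0,0],[1,-47,0,-16,0,0,0],[1,-55,0,-22,0,0,0]]]'

```text
time_s: 26.45
tcp_pos: [0.353, 0.2776, 0.1151]
ee_rot: [[-0.997, -0.072, 0.002], [-0.072, 0.997, 0.002], [-0.002, 0.002, -1.0]]
wrist_force: [-1.2, 1.0, -0.6]
gripper_width: 0.002
gripper_force: 0.0
```

```bash
python3 - <<'E'
from h import *
s=snap('scene')
c=snap('top')
for z in (.08,.1,.12): 
  X=ray(c,125+547/362*130-435/362*130,185+357*140/390,z); d=X[:2]-[.4745,.2826]; print(z,d@[.9974,.0722],d@[-.0722,.9974])
a=cv2.resize(s['pixels'][200:360,110:310,::-1],None,fx=4,fy=3.75,interpolation=cv2.INTER_CUBIC)
cv2.imwrite('pics/l.png',a)
E
```

```text
0.08 -0.1361431889504883 0.06208769472076295
0.1 -0.13533497798945093 0.05564323805146665
0.12 -0.13452676702841362 0.04919878138217036
```

View pics/l.png

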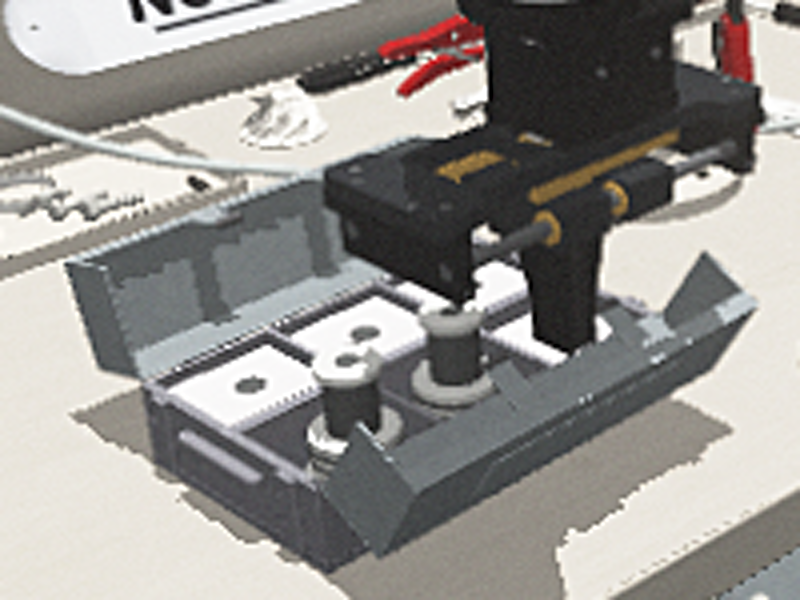

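The finger slipped over the hood edge and is now above the hood interior, without having moved it. I'll back out, go lower and push again.

servo_tool --commands '[[[1,0,0,-35,0,0,0],[1,35,0,-35,0,0,0],[1,60,0,-35,0,0,0],[1,60,0,5,0,0,0],[1,60,0,42,0,0,0]]]'

```text
time_s: 27.05
tcp_pos: [0.2915, 0.2734, 0.0719]
ee_rot: [[-0.997, -0.073, 0.002], [-0.073, 0.997, 0.005], [-0.003, 0.005, -1.0]]
wrist_force: [0.6, 0.4, 0.3]
gripper_width: 0.008
gripper_force: 0.0
```

servo_tool --commands '[[[1,-15,0,0,0,0,0],[1,-25,0,0,0,0,0],[1,-32,0,0,0,0,0],[1,-38,0,0,0,0,0],[1,-44,0,0,0,0,0]]]'

```text
time_s: 27.55
tcp_pos: [0.3273, 0.2741, 0.071]
ee_rot: [[-0.998, -0.064, -0.016], [-0.064, 0.998, -0.003], [0.016, -0.002, -1.0]]
wrist_force: [-75.7, 22.1, 32.1]
gripper_width: 0.008
gripper_force: 35.8
```

I felt 75 N, so I'm backing off. The hood must be open wider than I assumed. I'll measure its angle by casting the end-panel corner pixels from the last view (corners (204.5,347.5), (201.3,313.3), (298.8,280) and (286.8,268)) onto the end-panel planes.

servo_tool --commands '[[[1,15,0,0,0,0,0],[1,25,0,0,0,0,0],[1,30,0,0,0,0,0],[1,30,0,0,0,0,0],[1,30,0,0,0,0,0]]]'

```text
time_s: 28.05
tcp_pos: [0.3062, 0.2737, 0.0716]
ee_rot: [[-0.997, -0.072, 0.001], [-0.072, 0.997, 0.001], [-0.001, 0.001, -1.0]]
wrist_force: [0.5, -0.6, 0.3]
gripper_width: 0.006
gripper_force: 0.0
```

```bash
cat >> h.py <<'E'
ex=np.array([.9974,.0722,0]); ey=np.array([-.0722,.9974,0]); C=np.array([.4745,.2826,0])
def rayY(c,u,v,yl):
    o=-c['R'].T@c['t']; P=ray(c,u,v,0.0); d=P-o
    X=o+d*((yl-(o-C)@ey)/(d@ey)); L=X-C
    return np.array([L@ex,L@ey,X[2]])
E
python3 - <<'E'
from h import *
s=snap('scene')
for u,v,y in((204.5,347.5,.108),(201.3,313.3,.108),(298.8,280,-.108),(286.8,268,-.108)):
    L=rayY(s,u-.4,v-.4,y); q=L[[0,2]]-[-.07,.05]
    print(L.round(4),'r',np.hypot(*q).round(4),'phi',np.degrees(np.arctan2(q[1],q[0])).round(1))
print(r.sense()['tcp_pos'],r.sense()['wrist_force'])
E
```

```text
[-0.1109  0.108   0.0349] r 0.0436 phi -159.7
[-0.1126  0.108   0.1056] r 0.07 phi 127.4
[-0.1377 -0.108   0.0844] r 0.0759 phi 153.1
[-0.1062 -0.108   0.0999] r 0.0616 phi 125.9
[0.30625441 0.27366303 0.07151406] [-0.45437101 -0.12309513 -0.10155123]
```

The corner rays give an angle of about 2.05 rad, with the edge at local (−138, z 85). At that angle the edge moves mostly upward, so my horizontal push locked by friction. This time I'll preload lightly and follow the arc.

servo_tool --commands '[[[1,-10,0,0,0,0,0],[1,-17,0,0,0,0,0],[1,-20,0,0,0,0,0],[1,-22,0,0,0,0,0],[1,-22,0,0,0,0,0]]]'

```text
time_s: 28.6
tcp_pos: [0.3256, 0.2747, 0.071]
ee_rot: [[-0.998, -0.069, -0.005], [-0.069, 0.998, -0.001], [0.005, -0.001, -1.0]]
wrist_force: [-18.8, 5.0, 8.0]
gripper_width: 0.005
gripper_force: 9.1
```

Contact with an 18 N preload. Following the arc.

servo_tool --commands '[[[1,-3,0,-5,0,0,0],[1,-6,0,-10,0,0,0],[1,-10,0,-15,0,0,0],[1,-15,0,-20,0,0,0],[1,-20,0,-24,0,0,0]]]'

```text
time_s: 29.1
tcp_pos: [0.3456, 0.2756, 0.0958]
ee_rot: [[-0.997, -0.071, -0.004], [-0.071, 0.997, -0.002], [0.005, -0.002, -1.0]]
wrist_force: [-9.1, -0.1, 6.8]
gripper_width: 0.004
gripper_force: 4.7
```

servo_tool --commands '[[[1,-6,0,-5,0,0,0],[1,-12,0,-9,0,0,0],[1,-18,0,-11,0,0,0],[1,-25,0,-14,0,0,0],[1,-32,0,-16,0,0,0]]]'

```text
time_s: 29.6
tcp_pos: [0.3792, 0.2781, 0.1153]
ee_rot: [[-0.997, -0.073, -0.001], [-0.073, 0.997, -0.002], [0.001, -0.002, -1.0]]
wrist_force: [-11.3, -5.9, 31.7]
gripper_width: 0.006
gripper_force: 13.7
```

servo_tool --commands '[[[1,-4,0,-6,0,0,0],[1,-10,0,-10,0,0,0],[1,-18,0,-11,0,0,0],[1,-26,0,-11,0,0,0],[1,-34,0,-10,0,0,0]]]'

```text
time_s: 30.1
tcp_pos: [0.4143, 0.2812, 0.1208]
ee_rot: [[-0.997, -0.071, -0.0], [-0.071, 0.997, -0.001], [0.0, -0.001, -1.0]]
wrist_force: [-1.8, -0.0, 0.3]
gripper_width: 0.006
gripper_force: 0.9
```

servo_tool --commands '[[[1,-10,0,1,0,0,0],[1,-20,0,3,0,0,0],[1,-30,0,6,0,0,0],[1,-36,0,9,0,0,0],[1,-38,0,11,0,0,0]]]'

```text
time_s: 30.6
tcp_pos: [0.4522, 0.2841, 0.1102]
ee_rot: [[-0.997, -0.071, 0.0], [-0.071, 0.997, 0.0], [-0.0, 0.0, -1.0]]
wrist_force: [-1.5, 0.3, 4.6]
gripper_width: 0.01
gripper_force: 2.3
```

servo_tool --commands '[[[1,0,0,1,0,0,0],[1,0,0,2,0,0,0],[1,0,0,3,0,0,0],[1,0,0,4,0,0,0],[1,0,0,5,0,0,0]]]'

```text
time_s: 31.1
tcp_pos: [0.4536, 0.2849, 0.1072]
ee_rot: [[-0.997, -0.073, 0.006], [-0.073, 0.997, 0.003], [-0.006, 0.002, -1.0]]
wrist_force: [3.8, -2.3, 5.4]
gripper_width: 0.009
gripper_force: 2.5
```

servo_tool --commands '[[[1,0,0,1,0,0,0],[1,0,0,1.5,0,0,0],[1,0,0,2,0,0,0],[1,0,0,2,0,0,0],[1,0,0,2,0,0,0]]]'

```text
time_s: 31.6
tcp_pos: [0.4533, 0.2852, 0.1053]
ee_rot: [[-0.997, -0.073, 0.005], [-0.073, 0.997, 0.003], [-0.005, 0.003, -1.0]]
wrist_force: [3.4, -1.8, 9.1]
gripper_width: 0.006
gripper_force: 4.4
```

servo_tool --commands '[[[1,0,0,1,0,0,0],[1,0,0,2,0,0,0],[1,0,0,2,0,0,0],[1,0,0,2,0,0,0],[1,0,0,2,0,0,0]]]'

```text
time_s: 32.1
tcp_pos: [0.4533, 0.2853, 0.1052]
ee_rot: [[-0.997, -0.074, 0.006], [-0.074, 0.997, 0.003], [-0.006, 0.003, -1.0]]
wrist_force: [-1.1, -2.7, 19.8]
gripper_width: 0.005
gripper_force: 9.5
```

The near hood is down hard: the tip sits at 94 mm and doesn't yield under 20 N. Next is the far hood: over it and down outside.

servo_tool --commands '[[[1,0,0,-40,0,0,0],[1,0,0,-80,0,0,0],[1,0,0,-120,0,0,0],[1,-20,0,-150,0,0,0],[1,-60,0,-150,0,0,0]]]'

```text
time_s: 32.6
tcp_pos: [0.5115, 0.2897, 0.2572]
ee_rot: [[-0.997, -0.075, 0.007], [-0.075, 0.997, 0.007], [-0.007, 0.006, -1.0]]
wrist_force: [-0.0, 1.6, 1.3]
gripper_width: 0.007
gripper_force: 0.0
```

servo_tool --commands '[[[1,-40,0,0,0,0,0],[1,-80,0,0,0,0,0],[1,-115,0,0,0,0,0],[1,-122,0,0,0,0,0],[1,-122,0,30,0,0,0]]]'

```text
time_s: 33.1
tcp_pos: [0.6353, 0.2978, 0.2235]
ee_rot: [[-0.997, -0.071, 0.006], [-0.071, 0.997, 0.003], [-0.006, 0.003, -1.0]]
wrist_force: [-0.1, -0.2, 0.9]
gripper_width: 0.011
gripper_force: 0.0
```

```bash
python3 - <<'E'
from h import *
c=snap('top');s=snap('scene');t=r.sense(); d=t['tcp_pos']-C; print(d@ex,d@ey,d[2],t['wrist_force'])
# hood near shut check: project shut edge, and hose height near body: list bright/grey pixels? project body corner
for L in((.198,-.095,.13),(.198,-.095,.02)): 
    X=C+ex*L[0]+ey*L[1]+[0,0,L[2]]; print(proj(c,X),proj(s,X))
E
```

```text
0.15586779934222825 0.0021233991204254654 0.2155602132686278 [-1.51791031  0.35700294 -1.05499163]
[[220.97283381 157.2609404 ]] [[186.04771427 217.50921889]]
[[230.39685371 168.41227408]] [[190.45495667 259.43902099]]
```

```bash
python3 - <<'E'
from h import *
c=snap('top')
for z in(.08,.09,.1):
  for u,v in((30,62),(447,30)):
    d=ray(c,130+u/4.4-.4,185+v/4.4-.4,z)-C; print(z,(d@ex).round(4),(d@ey).round(4))
E
```

```text
0.08 0.1296 0.1145
0.08 0.13 -0.1041
0.09 0.1277 0.1108
0.09 0.1281 -0.1058
0.1 0.1258 0.1071
0.1 0.1262 -0.1076
```

servo_tool --commands '[[[1,0,0,40,0,0,0],[1,0,0,75,0,0,0],[1,0,0,105,0,0,0],[1,0,0,125,0,0,0],[1,0,0,134,0,0,0]]]'

```text
time_s: 33.75
tcp_pos: [0.6316, 0.2969, 0.0863]
ee_rot: [[-0.997, -0.072, -0.002], [-0.072, 0.997, -0.002], [0.002, -0.001, -1.0]]
wrist_force: [0.2, 0.1, -0.5]
gripper_width: 0.003
gripper_force: 0.0
```

servo_tool --commands '[[[1,6,0,0,0,0,0],[1,10,0,0,0,0,0],[1,13,0,0,0,0,0],[1,15,0,0,0,0,0],[1,15,0,0,0,0,0]]]'

```text
time_s: 34.25
tcp_pos: [0.6179, 0.2962, 0.0885]
ee_rot: [[-0.997, -0.072, 0.001], [-0.072, 0.997, 0.001], [-0.001, 0.001, -1.0]]
wrist_force: [0.2, 0.5, 0.1]
gripper_width: 0.005
gripper_force: 0.0
```

servo_tool --commands '[[[1,0,0,8,0,0,0],[1,2,0,10,0,0,0],[1,4,0,10,0,0,0],[1,5,0,10,0,0,0],[1,6,0,10,0,0,0]]]'

```text
time_s: 34.75
tcp_pos: [0.6126, 0.2955, 0.0774]
ee_rot: [[-0.997, -0.072, 0.001], [-0.072, 0.997, 0.0], [-0.001, 0.0, -1.0]]
wrist_force: [3.1, -1.9, 0.1]
gripper_width: 0.008
gripper_force: 1.5
```

servo_tool --commands '[[[1,2,0,0,0,0,0],[1,5,0,-5,0,0,0],[1,9,0,-9,0,0,0],[1,14,0,-13,0,0,0],[1,19,0,-17,0,0,0]]]'

```text
time_s: 35.25
tcp_pos: [0.5942, 0.2944, 0.0956]
ee_rot: [[-0.997, -0.072, 0.004], [-0.072, 0.997, 0.001], [-0.004, 0.001, -1.0]]
wrist_force: [6.7, -2.6, 0.6]
gripper_width: 0.001
gripper_force: 3.1
```

servo_tool --commands '[[[1,6,0,-4,0,0,0],[1,12,0,-8,0,0,0],[1,18,0,-12,0,0,0],[1,24,0,-16,0,0,0],[1,30,0,-20,0,0,0]]]'

```text
time_s: 35.75
tcp_pos: [0.5628, 0.2923, 0.1152]
ee_rot: [[-0.997, -0.072, 0.001], [-0.072, 0.997, 0.001], [-0.001, 0.001, -1.0]]
wrist_force: [3.5, -0.3, 0.6]
gripper_width: 0.005
gripper_force: 1.1
```

servo_tool --commands '[[[1,4,0,-5,0,0,0],[1,10,0,-8,0,0,0],[1,17,0,-9,0,0,0],[1,23,0,-8,0,0,0],[1,29,0,-6,0,0,0]]]'

```text
time_s: 36.25
tcp_pos: [0.5336, 0.2901, 0.1206]
ee_rot: [[-0.997, -0.072, 0.0], [-0.072, 0.997, 0.0], [-0.0, 0.0, -1.0]]
wrist_force: [1.5, 0.2, 4.5]
gripper_width: 0.004
gripper_force: 1.9
```

servo_tool --commands '[[[1,9,0,1,0,0,0],[1,18,0,3,0,0,0],[1,27,0,6,0,0,0],[1,35,0,9,0,0,0],[1,37,0,11,0,0,0]]]'

```text
time_s: 36.75
tcp_pos: [0.4969, 0.2874, 0.1098]
ee_rot: [[-0.997, -0.073, 0.001], [-0.073, 0.997, 0.0], [-0.001, 0.0, -1.0]]
wrist_force: [1.4, 0.4, 4.3]
gripper_width: 0.004
gripper_force: 2.1
```

servo_tool --commands '[[[1,0,0,1,0,0,0],[1,0,0,2,0,0,0],[1,0,0,3,0,0,0],[1,0,0,4,0,0,0],[1,0,0,5,0,0,0]]]'

```text
time_s: 37.25
tcp_pos: [0.4956, 0.2867, 0.1053]
ee_rot: [[-0.997, -0.072, -0.003], [-0.072, 0.997, -0.002], [0.004, -0.002, -1.0]]
wrist_force: [-9.3, 0.6, 17.4]
gripper_width: 0.006
gripper_force: 8.5
```

servo_tool --commands '[[[1,0,0,1,0,0,0],[1,0,0,2,0,0,0],[1,0,0,2,0,0,0],[1,0,0,2,0,0,0],[1,0,0,2,0,0,0]]]'

```text
time_s: 37.75
tcp_pos: [0.4956, 0.2867, 0.1052]
ee_rot: [[-0.997, -0.072, -0.003], [-0.072, 0.997, -0.002], [0.003, -0.002, -1.0]]
wrist_force: [-10.4, -2.2, 22.4]
gripper_width: 0.004
gripper_force: 10.8
```

Both hoods stopped at the same hard height. I'll check by touch that the near one stayed shut.

servo_tool --commands '[[[1,0,0,-25,0,0,0],[1,22,0,-25,0,0,0],[1,43,0,-25,0,0,0],[1,43,0,-12,0,0,0],[1,43,0,-6,0,0,0]]]'

```text
time_s: 38.25
tcp_pos: [0.453, 0.2833, 0.1069]
ee_rot: [[-0.997, -0.072, -0.003], [-0.072, 0.997, -0.002], [0.003, -0.002, -1.0]]
wrist_force: [0.2, 0.1, 0.9]
gripper_width: 0.008
gripper_force: 0.0
```

servo_tool --commands '[[[1,0,0,1,0,0,0],[1,0,0,2,0,0,0],[1,0,0,3,0,0,0],[1,0,0,4,0,0,0],[1,0,0,4,0,0,0]]]'

```text
time_s: 38.75
tcp_pos: [0.4548, 0.2842, 0.1054]
ee_rot: [[-0.997, -0.072, 0.001], [-0.072, 0.997, 0.0], [-0.001, 0.0, -1.0]]
wrist_force: [-2.2, -1.0, 4.7]
gripper_width: 0.007
gripper_force: 2.5
```

servo_tool --commands '[[[1,0,0,1,0,0,0],[1,0,0,2,0,0,0],[1,0,0,3,0,0,0],[1,0,0,3,0,0,0],[1,0,0,3,0,0,0]]]'

```text
time_s: 39.25
tcp_pos: [0.4549, 0.2843, 0.1052]
ee_rot: [[-0.997, -0.073, 0.002], [-0.073, 0.997, 0.0], [-0.002, 0.0, -1.0]]
wrist_force: [-7.1, -2.0, 19.3]
gripper_width: 0.005
gripper_force: 10.0
```

servo_tool --commands '[[[1,0,0,-40,0,0,0],[1,0,0,-90,0,0,0],[1,0,0,-140,0,0,0],[1,0,0,-150,0,0,0],[1,0,0,-150,0,0,0]]]'

```text
time_s: 39.75
tcp_pos: [0.4552, 0.285, 0.254]
ee_rot: [[-0.997, -0.072, 0.004], [-0.071, 0.997, 0.005], [-0.004, 0.004, -1.0]]
wrist_force: [-0.1, -0.4, -1.3]
gripper_width: 0.004
gripper_force: 0.0
```

```bash
python3 -c "
from h import *
print(r.sense()['wrist_force'],r.finish_job())"
```

```text
the job is handed in; nothing more can be done
[-0.14348129 -0.41600111 -1.27074828] None
```

The job is handed in, verdict not shown: both cartridges found stood upright in cells 0 and 1 when last viewed, before the hoods were closed, and both hoods are pressed shut to a hard stop (near one re-checked by touch).

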